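# Unclip the oil pourer for washing

### The arm

A 7-joint arm with a two-finger parallel gripper is mounted at the origin on the work surface. World frame = base frame: x ahead of the robot, y to its left, z up, the work surface at z = 0. Lengths are in m, angles in rad, forces in N, time in s.
With the tool pointing down it reaches from about 0.425 to 0.95 m from the base axis. Payload 4.7 kg.
Tool frame: the origin (TCP) lies midway between the tips of the shut fingers; the grasp point (between the pads) lies 19 mm behind it (pinch_z is the distance from the TCP to the grasp point, in m); z points along the fingers, y is the line along which they close (so a half turn about z gives the same grasp; the last joint's range is limited). The gripper opens to 85 mm and grips with 20 to 120 N. Pads are 22 mm wide; open, the fingers measure 114 mm over their backs; the gripper's body (76 mm by 85 mm) begins 54 mm behind the grasp point. The pads swing forward as they close: fully open they stand 13 mm farther back than shut.
Start: joints at [1.107, 0.469, -0.049, 1.532, 0.024, 1.141, -0.082], TCP at [0.284, -0.612, 0.231] pointing down, gripper open.
Joint ranges: [-2.59, 2.59], [-0.33, 1.99], [-1.39, 1.29], [0.1, 2.45], [-1.04, 4.18], [0.21, 1.99], [-2.66, 2.66]. Speed limits (rad/s): [2.57, 2.57, 3.14, 3.14, 3.14, 3.14, 3.14].

### API

Orientations are given as a 3x3 rotation matrix whose columns are the frame's x, y, z axes.
In Python, from bench import * gives the robot as it stands. The module is installed in compiled form; this text tells all that it offers.
- The arm moves only by the tool jog_arm, never from a script. Its argument "moves" is a list of rows, each an object with "delta_pos": the shift along the tool's x, y, z as a fraction of full scale, a list of three; "turn": the turn, a rotation vector about the tool's x, y, z as a fraction of full scale, a list of three. In form: [{"delta_pos": [x, y, z], "turn": [ax, ay, az]}, ...]. A call has 1 to 12 rows; each row is the pose to reach, as a shift and turn from the pose commanded when the call began, along the tool's axes at that moment; what a row does not reach only later rows make up. Full scale, the value 1, is 400 mm for a shift and 45 degrees for a turn. A row lasts 1/12 s, in which the tool goes at most 41.7 mm and 7.16 degrees, less where a joint would pass 70% of its speed; a pose out of reach is approached as far as the arm can. A call with a number of a shift or a turn outside -1 to 1 is refused whole. A call with a gripper value outside its range is refused whole. "gripper" is the closure, from 0 (fully open) to 1 (shut), set as the call begins (left out, the last holds). The fingers move at their own pace and stop on an object; "newtons" is the grip in N (left out, the last holds). Time passes only in rows, so rows that repeat a pose let the fingers close. It gives the time, the measured TCP pose, the force, the opening and the grip force at its end, in the units of the state.
- get_obs(): the state, without advancing time (a new reading comes with each control period).
- read_camera(name): name is "scene" or "top"; returns the picture (420x560x3 uint8, red, green, blue); there is no depth.
- camera_model(name): a dict with "fov_y" (degrees; the focal length in pixels is half the picture's height over the tangent of half this angle, whatever the lens; pixels are square), "cx", "cy" (the principal point, pixels), "R" (3x3) and "t" (3): a world point X has camera coordinates R X + t. Camera axes: x right, y down, z forward; pixel columns grow to the right and rows downward; lengths in m; the calibration is good to about 2 mm. A picture is of the moment at which its call begins. camera_model takes no time and is no camera call.
- finish_job(): hands the job in; it is judged then, once.
The state is a dict: "time": time; "joint_positions": joint angles; "qd": joint speeds; "tau": joint torques, N m; "ee_pos": TCP position; "tool_rot": TCP orientation; "force": force on the tool from outside, world axes, zero at the start; "moment": the same for the moment, N m; "gripper_width": opening from 0.0 (shut) to 1.0 (fully open); "grasp_force": force on a finger pad.
Only numpy, scipy, OpenCV 4.12 (cv2) and the standard library are available. Lean on these libraries where they do the work, as an engineer would, in place of code of your own. Each camera call takes 0.05 s, during which the arm holds its last target. There are 200 camera calls.

### The job

The pourer on the tall slim oil dispenser needs washing: pinch it so that the release button on its side stays pressed in, pull the pourer straight up off the bottle, and lower it into the empty terracotta cazuela before letting go. It may stand or lie in the dish. Leave the pourer of the squat, wide vinegar dispenser clipped on, and do not shove or tip the cazuela.

Things in the scene. Friction and masses are not known exactly. Their poses are not given: they have to be found in the camera images.
- oil_pourer: Pourer to unclip, on the tall slim bottle (72 mm wide, screwed down; collar 44 mm square, mouth 150 mm up). Steel block 40 x 30 x 50 mm (x, y, z). Origin: centre of its underside, resting on the collar's mouth. Spout 11 mm thick from the +x side to x = 73, 24 to 51 mm up. Button on the +y side. Plug 28 x 22 mm reaches 20 mm down into the collar, 1 mm play; latched unless the button is in. 0.18 kg.
- oil_button (a joint): Its button, in m: black, 18 mm wide, 24 tall, centred 28 mm above the pourer's origin, 7 mm proud of the +y side (37 mm over button and opposite side). Moves along the pourer's -y: 0 out, 0.007 flush; free of the latch from about 0.005. Spring 3.5 N, 7 N fully in; returns when let go. Pinching button and opposite flat side until 30 mm wide presses it fully and grips the pourer.
- cazuela: Empty round terracotta dish, 210 mm across the rim, 55 mm high, wall 7 mm; inner floor 8 mm above its underside and about 160 mm across. Loose, 1.1 kg. Origin: centre of the underside, on the counter; z up.
- vinegar_pourer: Identical pourer clipped on the squat wide vinegar bottle (96 mm wide, screwed down, collar mouth 95 mm up); to be left alone. Origin and axes as for the oil pourer.
There are look-alikes about, which are no part of the job. What is shaped like the oil_pourer but turquoise is not meant.

How it is judged:
By the outcome, as a careful person would: the job done as asked, in the order asked, and still so for the second after the job is handed in, with the robot touching nothing.
It also fails if it takes over 50 s, if anything falls off the work surface, if the arm or the gripper's body presses on something with over 40 N, if the wrist force passes 120 N, or if a joint passes its speed limit or range.

## Working session

There is one attempt and no reset: what is moved stays moved. The work goes in short steps, Python scripts to look and compute and a tool call to move; the robot and the scene stay as the last step left them, time stands still between calls to the robot, and variables do not carry over. Pictures are saved under pics/ and viewed, at most 10 in all, crops included, and the job is handed in when it is done.

Besides the shell and the picture viewer there is one more tool, called as name(argument=value, ...), one argument or row to a line, values as JSON. jog_arm: Moves the arm, as the interface text tells. Its arguments: {"type":"object","properties":{"moves":{"type":"array"},"gripper":{"type":"number"},"newtons":{"type":"number"}},"required":["moves"]}

```bash
mkdir -p pics; python3 - <<'E'
from bench import *
import cv2,numpy as np
for n in("scene","top"):
    im=read_camera(n);cv2.imwrite(f"pics/{n}0.png",im[:,:,::-1]);m=camera_model(n);print(n,m)
o=get_obs();print(o["ee_pos"],o["tool_rot"],o["time"])
E
```

```text
scene {'fov_y': 48.067429512288996, 'cx': 279.5193260490823, 'cy': 215.83440898144582, 'R': array([[ 0.2572136 ,  0.96631559, -0.00868044],
       [ 0.78318406, -0.21371297, -0.58390881],
       [-0.5660953 ,  0.1433909 , -0.81177285]]), 't': array([-0.17962408, -0.25570166,  1.4144977 ])}
top {'fov_y': 45.60863826876716, 'cx': 278.6986076195378, 'cy': 217.9545029837206, 'R': array([[ 0.02320441, -0.99970921, -0.00656116],
       [-0.99299311, -0.02228687, -0.11605164],
       [ 0.11587167,  0.00920809, -0.99322151]]), 't': array([0.05164919, 0.4573332 , 1.16967976])}
[ 0.28413226 -0.61171731  0.23035757] [[ 9.06938922e-01  4.21261403e-01 -7.88363646e-04]
 [ 4.21262137e-01 -9.06937554e-01  1.57639535e-03]
 [-5.09220785e-05 -1.76180206e-03 -9.99998447e-01]] 0.1
```

View pics/scene0.png

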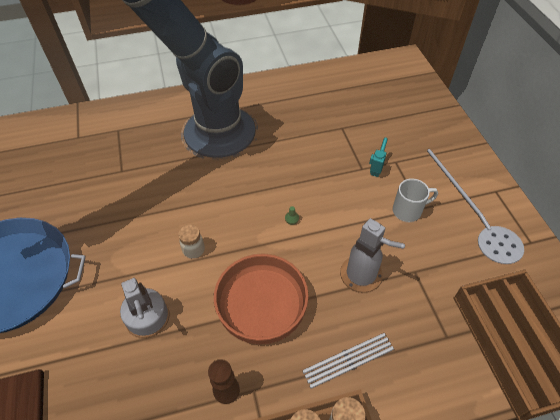

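View pics/top0.png

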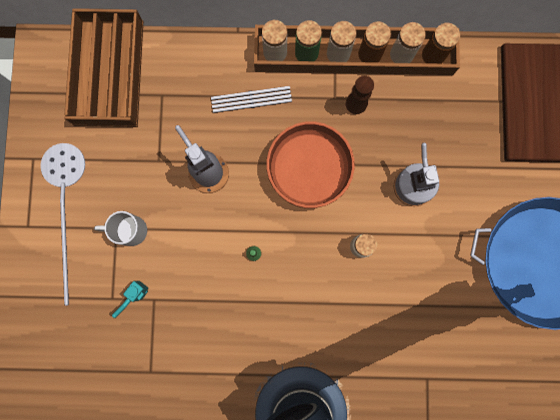

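The oil dispenser is at about scene (371,235) and top (197,155). The cazuela is at top (310,165), the vinegar dispenser at top (425,178). I'll crop the oil pourer.

```bash
python3 - <<'E'
import cv2,numpy as np
a=cv2.imread("pics/top0.png")[115:195,160:240];b=cv2.imread("pics/scene0.png")[205:295,330:420]
f=lambda i:cv2.resize(i,(400,400),interpolation=cv2.INTER_CUBIC)
cv2.imwrite("pics/crop.png",np.hstack([f(a),f(b)]))
E
```

```text
(no output)
```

View pics/crop.png

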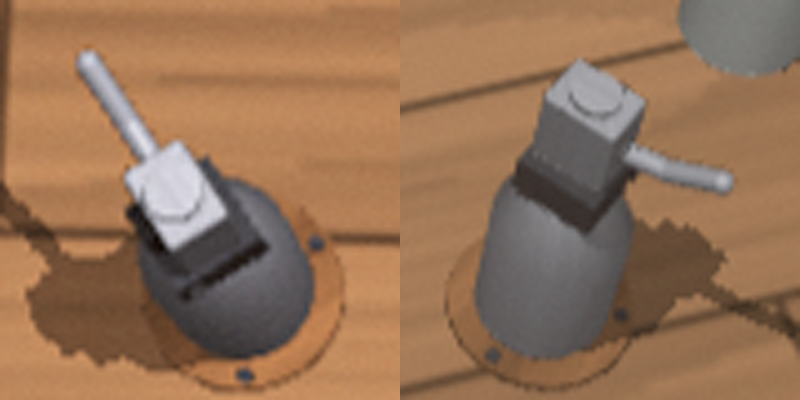

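```bash
cat > h.py <<'E'
from bench import *
import numpy as np
def ray(n,px,z):
    m=camera_model(n);f=210/np.tan(np.radians(m["fov_y"]/2))
    d=m["R"].T@np.array([(px[0]-m["cx"])/f,(px[1]-m["cy"])/f,1]);c=-m["R"].T@m["t"]
    return c+d*(z-c[2])/d[2]
def proj(n,X):
    m=camera_model(n);f=210/np.tan(np.radians(m["fov_y"]/2));c=m["R"]@X+m["t"]
    return [f*c[0]/c[2]+m["cx"],f*c[1]/c[2]+m["cy"]]
E
python3 - <<'E'
from h import *
import cv2
T=[ray("top",(160+x/5-.4,115+y/5-.4),.2) for x,y in[(125,172),(180,140),(228,205),(172,248)]]
S=[ray("scene",(330+x*.225-.4,205+y*.225-.4),.2) for x,y in[(180,59),(246,100),(210,138),(147,98)]]
for P in(T,S):
    P=np.array(P)[:,:2];print(P.round(4),"mean",P.mean(0).round(4),"sides",np.linalg.norm(P-np.roll(P,-1,0),axis=1).round(3),[np.degrees(np.arctan2(*(b-a)[::-1])).round(1) for a,b in zip(P,np.roll(P,-1,0))])
print("tip",ray("top",(160+88/5,115+60/5),.19),ray("scene",(330+325*.225,205+183*.225),.19))
# bottle base plate centre
for n in("top","scene"):
    im=cv2.imread(f"pics/{n}0.png");hsv=cv2.cvtColor(im,cv2.COLOR_BGR2HSV)
    mk=cv2.inRange(hsv,(0,140,60),(9,255,255));k,l,s,c=cv2.connectedComponentsWithStats(mk)
    i=1+s[1:,4].argmax();x,y,w,h,_=s[i];print(n,s[i],ray(n,(x+w/2,y+h/2),.05),ray(n,(x,y+h/2),.055),ray(n,(x+w,y+h/2),.055))
print("vin",ray("top",(427,177),.145))
E
```

```text
[[0.576  0.2597]
 [0.5901 0.2374]
 [0.5629 0.2162]
 [0.5441 0.2388]] mean [0.5683 0.238 ] sides [0.026 0.034 0.029 0.038] [np.float64(-57.7), np.float64(-142.2), np.float64(129.7), np.float64(33.4)]
[[0.5457 0.237 ]
 [0.5754 0.2577]
 [0.5906 0.234 ]
 [0.5623 0.2142]] mean [0.5685 0.2357] sides [0.036 0.028 0.034 0.028] [np.float64(35.0), np.float64(-57.4), np.float64(-145.0), np.float64(126.3)]
tip [0.62576488 0.27876186 0.19      ] [0.62238196 0.27942812 0.19      ]
top [ 266  122   89   86 5872] [ 0.58173021 -0.01078142  0.05      ] [0.57830717 0.09481061 0.055     ] [ 0.5828819  -0.11571732  0.055     ]
scene [ 214  254   94   90 6142] [ 0.59358344 -0.01382281  0.05      ] [ 0.56907226 -0.11359843  0.055     ] [0.62283182 0.08502497 0.055     ]
vin [ 0.53908806 -0.25924704  0.145     ]
```

jog_arm(
  moves=[
    {"delta_pos": [0,0,-0.2],"turn": [0,0,0]},
    {"delta_pos": [0,0,-0.2],"turn": [0,0,0]},
    {"delta_pos": [0.769,-0.812,-0.2],"turn": [0,0,-0.236]},
    {"delta_pos": [0.769,-0.812,-0.2],"turn": [0,0,-0.236]},
    {"delta_pos": [0.769,-0.812,-0.2],"turn": [0,0,-0.236]},
    {"delta_pos": [0.769,-0.812,-0.2],"turn": [0,0,-0.236]},
    {"delta_pos": [0.769,-0.812,-0.2],"turn": [0,0,-0.236]},
    {"delta_pos": [0.769,-0.812,-0.2],"turn": [0,0,-0.236]},
    {"delta_pos": [0.769,-0.812,-0.2],"turn": [0,0,-0.236]},
    {"delta_pos": [0.769,-0.812,-0.2],"turn": [0,0,-0.236]},
    {"delta_pos": [0.769,-0.812,-0.2],"turn": [0,0,-0.236]},
    {"delta_pos": [0.769,-0.812,-0.2],"turn": [0,0,-0.236]},
  ],
  gripper=0,
)

```text
time: 1.1
ee_pos: [0.4167, -0.215, 0.3112]
tool_rot: [[0.814, 0.581, -0.0], [0.581, -0.814, -0.0], [-0.0, 0.0, -1.0]]
force: [1.4, -0.3, -0.5]
gripper_width: 0.997
grasp_force: 0.0
```

jog_arm(
  moves=[
    {"delta_pos": [0.96,-0.7,0],"turn": [0,0,0]},
    {"delta_pos": [0.96,-0.7,0],"turn": [0,0,0]},
    {"delta_pos": [0.96,-0.7,0],"turn": [0,0,0]},
    {"delta_pos": [0.96,-0.7,0],"turn": [0,0,0]},
    {"delta_pos": [0.96,-0.7,0],"turn": [0,0,0]},
    {"delta_pos": [0.96,-0.7,0],"turn": [0,0,0]},
    {"delta_pos": [0.96,-0.7,0],"turn": [0,0,0]},
    {"delta_pos": [0.96,-0.7,0],"turn": [0,0,0]},
    {"delta_pos": [0.96,-0.7,0],"turn": [0,0,0]},
    {"delta_pos": [0.96,-0.7,0],"turn": [0,0,0]},
    {"delta_pos": [0.96,-0.7,0],"turn": [0,0,0]},
    {"delta_pos": [0.96,-0.7,0],"turn": [0,0,0]},
  ],
)

```text
time: 2.1
ee_pos: [0.566, 0.2402, 0.3106]
tool_rot: [[0.81, 0.586, -0.001], [0.586, -0.81, 0.004], [0.001, -0.004, -1.0]]
force: [-0.4, 0.3, 0.4]
gripper_width: 1.0
grasp_force: 0.0
```

jog_arm(
  moves=[
    {"delta_pos": [0,0,0],"turn": [0,0,0]},
    {"delta_pos": [0,0,0],"turn": [0,0,0]},
    {"delta_pos": [0,0,0],"turn": [0,0,0]},
    {"delta_pos": [0,0,0],"turn": [0,0,0]},
  ],
)

```text
time: 2.43
ee_pos: [0.5667, 0.2319, 0.3112]
tool_rot: [[0.815, 0.579, -0.0], [0.579, -0.815, -0.002], [-0.001, 0.001, -1.0]]
force: [0.9, 0.1, -0.5]
gripper_width: 0.997
grasp_force: 0.0
```

jog_arm(
  moves=[
    {"delta_pos": [0.01,-0.01,0.06],"turn": [0,0,0]},
    {"delta_pos": [0.01,-0.01,0.12],"turn": [0,0,0]},
    {"delta_pos": [0.01,-0.01,0.18],"turn": [0,0,0]},
    {"delta_pos": [0.01,-0.01,0.24],"turn": [0,0,0]},
    {"delta_pos": [0.01,-0.01,0.3],"turn": [0,0,0]},
    {"delta_pos": [0.01,-0.01,0.34],"turn": [0,0,0]},
    {"delta_pos": [0.01,-0.01,0.37],"turn": [0,0,0]},
    {"delta_pos": [0.01,-0.01,0.37],"turn": [0,0,0]},
    {"delta_pos": [0.01,-0.01,0.37],"turn": [0,0,0]},
    {"delta_pos": [0.01,-0.01,0.37],"turn": [0,0,0]},
  ],
)

```text
time: 3.27
ee_pos: [0.5684, 0.2395, 0.1648]
tool_rot: [[0.814, 0.58, 0.002], [0.58, -0.814, 0.001], [0.002, 0.001, -1.0]]
force: [0.1, -0.0, 0.3]
gripper_width: 1.0
grasp_force: 0.0
```

```bash
python3 - <<'E'
from h import *
import cv2
f=lambda i:cv2.resize(i,(400,400),interpolation=cv2.INTER_CUBIC)
a=read_camera("top")[115:195,160:240];b=read_camera("scene")[195:285,330:420]
cv2.imwrite("pics/c2.png",np.hstack([f(a),f(b)])[:,:,::-1]);print(get_obs()["ee_pos"],get_obs()["force"])
E
```

```text
[0.56832308 0.2397947  0.16488792] [-0.37764885 -0.41763195  0.05295559]
```

View pics/c2.png

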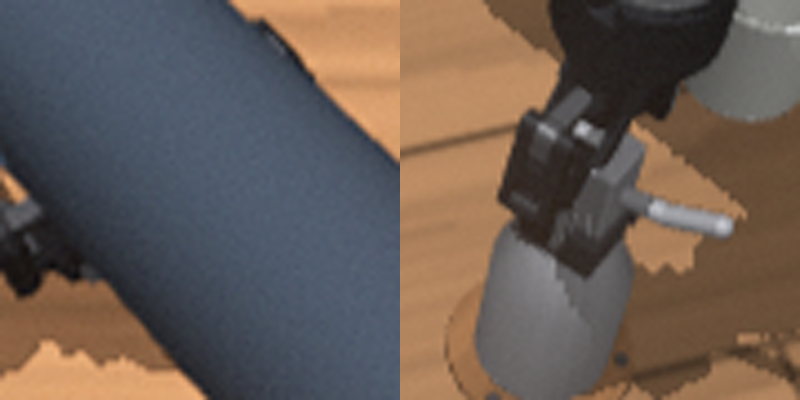

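The fingers straddle the pourer, around scene (371,240), and touch nothing. Next I close.

jog_arm(
  moves=[
    {"delta_pos": [-0.004,0.006,0.009],"turn": [0,0,0]},
    {"delta_pos": [-0.004,0.006,0.009],"turn": [0,0,0]},
    {"delta_pos": [-0.004,0.006,0.009],"turn": [0,0,0]},
    {"delta_pos": [-0.004,0.006,0.009],"turn": [0,0,0]},
    {"delta_pos": [-0.004,0.006,0.009],"turn": [0,0,0]},
    {"delta_pos": [-0.004,0.006,0.009],"turn": [0,0,0]},
    {"delta_pos": [-0.004,0.006,0.009],"turn": [0,0,0]},
    {"delta_pos": [-0.004,0.006,0.009],"turn": [0,0,0]},
    {"delta_pos": [-0.004,0.006,0.009],"turn": [0,0,0]},
    {"delta_pos": [-0.004,0.006,0.009],"turn": [0,0,0]},
    {"delta_pos": [-0.004,0.006,0.009],"turn": [0,0,0]},
    {"delta_pos": [-0.004,0.006,0.009],"turn": [0,0,0]},
  ],
  gripper=1,
  newtons=50,
)

```text
time: 4.37
ee_pos: [0.5677, 0.2375, 0.1605]
tool_rot: [[0.813, 0.582, 0.001], [0.582, -0.813, 0.001], [0.001, -0.0, -1.0]]
force: [-1.3, 0.0, 5.4]
gripper_width: 0.346
grasp_force: 50.3
```

The opening is 29.4 mm, so the button is fully in and the side forces are small. Now I pull up gently.

jog_arm(
  moves=[
    {"delta_pos": [0,0,-0.01],"turn": [0,0,0]},
    {"delta_pos": [0,0,-0.02],"turn": [0,0,0]},
    {"delta_pos": [0,0,-0.03],"turn": [0,0,0]},
    {"delta_pos": [0,0,-0.04],"turn": [0,0,0]},
    {"delta_pos": [0,0,-0.05],"turn": [0,0,0]},
    {"delta_pos": [0,0,-0.06],"turn": [0,0,0]},
  ],
)

```text
time: 4.87
ee_pos: [0.5678, 0.236, 0.184]
tool_rot: [[0.814, 0.581, 0.0], [0.581, -0.814, -0.001], [-0.0, 0.001, -1.0]]
force: [0.1, -0.8, -2.2]
gripper_width: 0.342
grasp_force: 49.8
```

jog_arm(
  moves=[
    {"delta_pos": [0,0,-0.06],"turn": [0,0,0]},
    {"delta_pos": [0,0,-0.12],"turn": [0,0,0]},
    {"delta_pos": [0,0,-0.17],"turn": [0,0,0]},
    {"delta_pos": [-0.06,0.08,-0.17],"turn": [0,0,0]},
    {"delta_pos": [-0.12,0.16,-0.17],"turn": [0,0,0]},
    {"delta_pos": [-0.18,0.25,-0.17],"turn": [0,0,0]},
    {"delta_pos": [-0.24,0.34,-0.17],"turn": [0,0,0]},
    {"delta_pos": [-0.3,0.43,-0.17],"turn": [0,0,0]},
    {"delta_pos": [-0.35,0.5,-0.17],"turn": [0,0,0]},
    {"delta_pos": [-0.37,0.53,-0.17],"turn": [0,0,0]},
    {"delta_pos": [-0.37,0.53,-0.17],"turn": [0,0,0]},
    {"delta_pos": [-0.37,0.53,-0.17],"turn": [0,0,0]},
  ],
)

```text
time: 5.87
ee_pos: [0.5705, -0.0239, 0.2521]
tool_rot: [[0.816, 0.578, 0.001], [0.578, -0.816, -0.001], [0.0, 0.001, -1.0]]
force: [-0.6, 1.7, -2.2]
gripper_width: 0.345
grasp_force: 50.0
```

```bash
python3 - <<'E'
from h import *
import cv2
o=get_obs();print(o["ee_pos"],o["force"],o["gripper_width"])
im=read_camera("scene")[:,:,::-1].copy()
c=np.array([.587,-.012,.055])
for r in(.105,):
    for a in np.linspace(0,2*np.pi,60):
        u=proj("scene",c+[r*np.cos(a),r*np.sin(a),0]);cv2.circle(im,(round(u[0]),round(u[1])),0,(0,255,0),-1)
cv2.imwrite("pics/c3.png",cv2.resize(im[130:380,150:430],None,fx=2.4,fy=2.4))
E
```

```text
[ 0.57048722 -0.0238956   0.25210625] [-0.55614561  1.69378609 -2.22436539] 0.3450424577980421
```

View pics/c3.png

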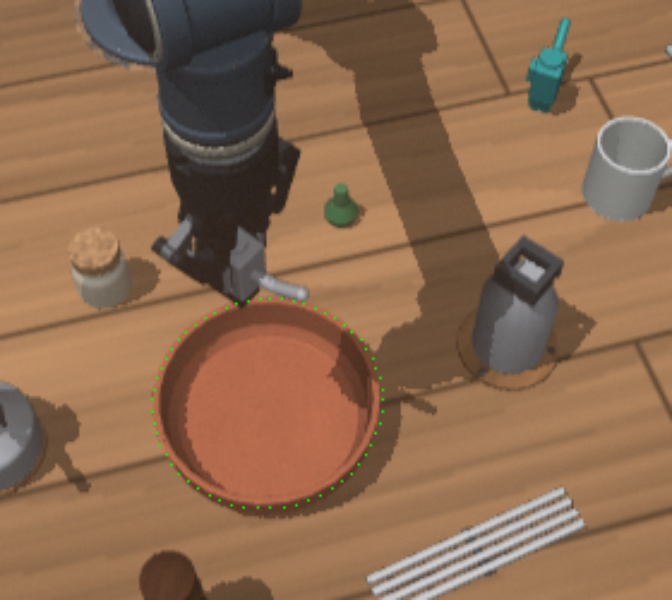

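The pourer is in the gripper and the bottle mouth is empty. The projected rim circle matches the dish, so I lower it.

jog_arm(
  moves=[
    {"delta_pos": [0,0,0.07],"turn": [0,0,0]},
    {"delta_pos": [0,0,0.14],"turn": [0,0,0]},
    {"delta_pos": [0,0,0.21],"turn": [0,0,0]},
    {"delta_pos": [0,0,0.28],"turn": [0,0,0]},
    {"delta_pos": [0,0,0.34],"turn": [0,0,0]},
    {"delta_pos": [0,0,0.4],"turn": [0,0,0]},
    {"delta_pos": [0,0,0.44],"turn": [0,0,0]},
    {"delta_pos": [0,0,0.48],"turn": [0,0,0]},
    {"delta_pos": [0,0,0.5],"turn": [0,0,0]},
    {"delta_pos": [0,0,0.52],"turn": [0,0,0]},
    {"delta_pos": [0,0,0.52],"turn": [0,0,0]},
    {"delta_pos": [0,0,0.52],"turn": [0,0,0]},
  ],
)

```text
time: 6.92
ee_pos: [0.5708, -0.0212, 0.0441]
tool_rot: [[0.813, 0.582, 0.001], [0.582, -0.813, 0.0], [0.001, 0.0, -1.0]]
force: [0.4, -0.6, -2.0]
gripper_width: 0.341
grasp_force: 50.0
```

jog_arm(
  moves=[
    {"delta_pos": [0,0,0.004],"turn": [0,0,0]},
    {"delta_pos": [0,0,0.008],"turn": [0,0,0]},
    {"delta_pos": [0,0,0.011],"turn": [0,0,0]},
    {"delta_pos": [0,0,0.011],"turn": [0,0,0]},
  ],
)

```text
time: 7.25
ee_pos: [0.5704, -0.0221, 0.0395]
tool_rot: [[0.814, 0.581, 0.0], [0.581, -0.814, -0.0], [0.0, 0.0, -1.0]]
force: [-0.1, 1.3, -2.8]
gripper_width: 0.345
grasp_force: 50.0
```

jog_arm(
  moves=[
    {"delta_pos": [0,0,0.002],"turn": [0,0,0]},
    {"delta_pos": [0,0,0.004],"turn": [0,0,0]},
    {"delta_pos": [0,0,0.004],"turn": [0,0,0]},
  ],
)

```text
time: 7.5
ee_pos: [0.5706, -0.022, 0.0385]
tool_rot: [[0.814, 0.581, 0.0], [0.581, -0.814, -0.001], [0.0, 0.001, -1.0]]
force: [-2.9, -0.4, 4.5]
gripper_width: 0.345
grasp_force: 50.6
```

jog_arm(
  moves=[
    {"delta_pos": [0,0,0],"turn": [0,0,0]},
    {"delta_pos": [0,0,0],"turn": [0,0,0]},
    {"delta_pos": [0,0,0],"turn": [0,0,0]},
    {"delta_pos": [0,0,0],"turn": [0,0,0]},
    {"delta_pos": [0,0,0],"turn": [0,0,0]},
    {"delta_pos": [0,0,0],"turn": [0,0,0]},
    {"delta_pos": [0,0,0],"turn": [0,0,0]},
    {"delta_pos": [0,0,0],"turn": [0,0,0]},
  ],
  gripper=0.3,
)

```text
time: 8.17
ee_pos: [0.5704, -0.0219, 0.0377]
tool_rot: [[0.814, 0.581, 0.0], [0.581, -0.814, -0.0], [0.0, 0.0, -1.0]]
force: [-0.3, 0.8, -0.6]
gripper_width: 0.693
grasp_force: 0.0
```

Touchdown showed as +4.5 N, and the pourer is released. Now I retreat straight up.

jog_arm(
  moves=[
    {"delta_pos": [0,0,-0.03],"turn": [0,0,0]},
    {"delta_pos": [0,0,-0.06],"turn": [0,0,0]},
    {"delta_pos": [0,0,-0.1],"turn": [0,0,0]},
    {"delta_pos": [0,0,-0.16],"turn": [0,0,0]},
    {"delta_pos": [0,0,-0.24],"turn": [0,0,0]},
    {"delta_pos": [0,0,-0.32],"turn": [0,0,0]},
    {"delta_pos": [0,0,-0.4],"turn": [0,0,0]},
    {"delta_pos": [0,0,-0.48],"turn": [0,0,0]},
    {"delta_pos": [0,0,-0.54],"turn": [0,0,0]},
    {"delta_pos": [0,0,-0.54],"turn": [0,0,0]},
    {"delta_pos": [0,0,-0.54],"turn": [0,0,0]},
    {"delta_pos": [0,0,-0.54],"turn": [0,0,0]},
  ],
)

```text
time: 9.17
ee_pos: [0.5698, -0.022, 0.2539]
tool_rot: [[0.814, 0.581, -0.0], [0.581, -0.814, -0.0], [-0.0, 0.0, -1.0]]
force: [0.1, -0.2, -0.3]
gripper_width: 0.698
grasp_force: 0.0
```

```bash
python3 - <<'E'
from h import *
import cv2
o=get_obs();print(o["ee_pos"],o["force"],o["gripper_width"])
cv2.imwrite("pics/c4.png",cv2.resize(read_camera("scene")[130:380,100:430,::-1],None,fx=2.4,fy=2.4))
E
```

```text
[ 0.56977824 -0.02198143  0.25394263] [ 0.09856455 -0.16487516 -0.30975258] 0.6980108170338204
```

View pics/c4.png

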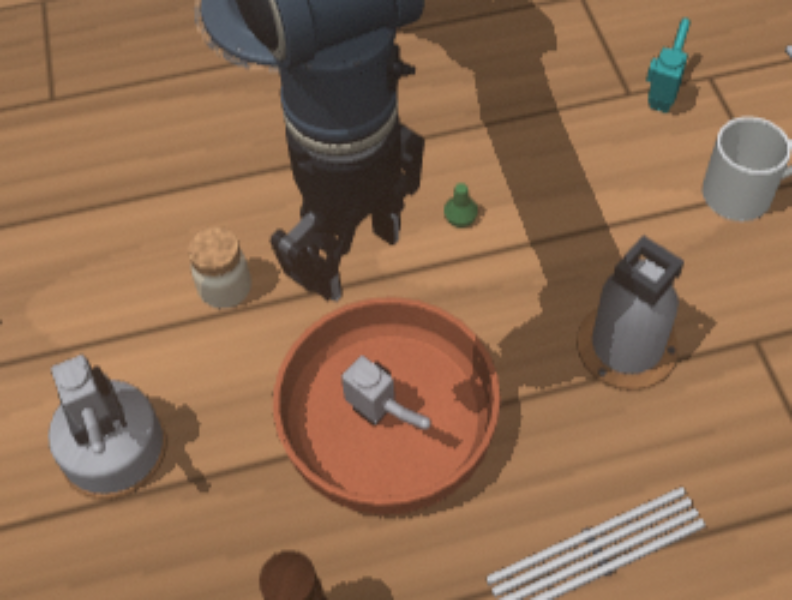

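The pourer stands in the cazuela at about crop (370,390). The dish is unmoved, the vinegar pourer is still clipped on, and the gripper is clear.

```bash
python3 -c "
from bench import *
print(finish_job())"
```

```text
the job is handed in; nothing more can be done
None
```

The oil pourer is off its bottle and standing in the cazuela, which did not move; the vinegar pourer is still clipped on, and I handed the job in at about 9 s of the 50 s allowed.

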